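# Draw a wet bowl out of the drying rack with the pull hook

### The arm

A 7-joint arm with a two-finger parallel gripper is mounted at the origin on the work surface. World frame = base frame: x ahead of the robot, y to its left, z up, the work surface at z = 0. Lengths are in m, angles in rad, forces in N, time in s.
With the tool pointing down it reaches from about 0.35 to 0.9 m from the base axis. Payload 8.1 kg.
Tool frame: the origin (TCP) lies on the centre line of the jaws, within the pads' length; the fingertips stand 14 mm ahead of it and the grasp point (between the pads) lies 5 mm behind it; z points along the fingers, y is the direction in which the jaws open and shut (so a half turn about z gives the same grasp; the last joint's range is limited). The gripper opens to 92 mm and grips with 3 to 60 N. Pads are 19 mm wide; open, the fingers measure 130 mm over their backs; the gripper's body (75 mm by 190 mm) begins 47 mm behind the grasp point.
Start: joints at [-1.281, 0.434, 0.025, 1.573, -0.012, 1.134, -0.075], TCP at [0.239, 0.577, 0.241] pointing down, gripper open.
Joint ranges: [-2.62, 2.62], [-0.44, 2.09], [-1.27, 1.32], [0.08, 2.57], [-1.32, 4.46], [0.12, 2], [-2.74, 2.74]. Speed limits (rad/s): [2.22, 2.22, 3.01, 3.01, 3.14, 3.14, 3.14].

### API

Orientations are given as a rotation vector (axis times angle).
In Python, from cell import observe, eyes, arm gives the robot as it stands.
- The arm moves only by the tool step_arm, never from a script. Its argument "series" is a list that holds one entry, the list of rows, each a list of 5 numbers: the finger opening in m, from 0 to 0.0918, then the shift along the world's x, y, z in m, then the turn about the world's z in degrees. In form: [[[hand, dx, dy, dz, spin], ...]]. A call has 1 to 20 rows; each row is the pose to reach, as a shift and turn from the pose measured when the call began; what a row does not reach only later rows make up. A row lasts 1/12 s, in which the tool goes at most 41.7 mm and 7.16 degrees, less where a joint would pass 70% of its speed; a pose out of reach is approached as far as the arm can. A call with a gripper value outside its range is refused whole. The fingers move at their own pace and stop on an object; "squeeze" is the grip in N (left out, the last holds). Time passes only in rows, so rows that repeat a pose let the fingers close. It gives the time, the measured TCP pose, the force and the opening at its end, in the units of the state.
- observe(): the state, without advancing time (a new reading comes with each control period).
- eyes.get_image(name): name is "side" or "top"; returns (picture, depth): 384x512x3 uint8, red, green, blue; 384x512 float32, m along the optical axis (not along the pixel's ray), 0 where there is no reading.
- eyes.camera_params(name): a dict with "intrinsics" (3x3 intrinsics, pixels), "position" and "attitude" of the camera in the world. Camera axes: x right, y down, z forward; pixel columns grow to the right and rows downward; lengths in m; the calibration is good to about 2 mm. A picture is of the moment at which its call begins. camera_params takes no time and is no camera call.
- arm.sign_off(): hands the job in, once; it reports no verdict.
The state is a dict: "clock": time; "joints": joint angles; "dq": joint speeds; "joint_efforts": joint torques, N m; "position": TCP position; "ee_rot": TCP orientation; "force": force on the tool from outside, world axes, zero at the start; "ft_torque": the same for the moment, N m; "width": opening from 0.0 (shut) to 1.0 (fully open).
Only numpy, scipy, OpenCV 4.12 (cv2) and the standard library are available. Lean on these libraries where they do the work, as an engineer would, in place of code of your own. Each camera call takes 0.05 s, during which the arm holds its last target.

### The job

Take the pull hook from its stand, drop its point into the steel ring of the ware board that carries the wide, low bowl, and draw that board about 10 cm straight out of its lane towards you. Touch that board and its bowl only with the hook, leave the board with the tall jar where it is, and finally lay the hook back on its stand the way it lay, and let go.

Things in the scene. Friction and masses are not known exactly. Their poses are not given: they have to be found in the camera images.
- hook_tool: Loose pull hook, 0.16 kg. Square wooden handle 140 long, 24 x 24; an 8 mm steel rod runs on along +x, then bends straight down to a point. Origin: lower end of the point; +x from handle to hook, z up. Handle's centre at (-110, 0, 55) mm: grip it there across y; 40 N keeps it from turning. Handle spans x -180 to -40, underside z 43, rod z 55.
- bowl_board: Loose pale wood board 180 x 150 x 24 with a wide low clay bowl (136 wide, top at z 99) stuck on; 0.6-0.95 kg, 3-9 N to drag. Lies in a lane between fixed 20 mm high rails, 5 mm play each side. Flat steel ring at its front: 40 inside, wire 8 thick at z 14-22, centre 45 ahead of the board's edge. Origin: on the bench below the ring's centre; +x into the lane: draw it along -x.
- jar_board: The other board, in the other lane (left or right): same board, ring, origin and axes, but with a tall narrow clay jar (90 wide, top at z 159 mm) stuck on it. To be left alone.
- tool_stand: Dark wood stand, fixed: base 130 x 110 x 12 mm, two cross bars (14 thick, 100 wide in y, flat tops at z 60) at x -42 and +42, a 70 mm gap between for fingers. Origin: centre of underside, z up. The hook's handle lies level on both bars along the stand's x, handle centre above the stand's (within 5 mm) at z 72, the hook hanging beyond the +x bar, its point at z 17.
There are look-alikes about, which are no part of the job. Of the things that look like the tool_stand, take the one that is farthest to the robot's right at the start.

How it is judged:
On the way, in this order (a step that is already met when the one before it is completed fails the run):
1. the hook's point is down inside the ring of the bowl's board (horizontal distance between hook_tool and bowl_board below 0.024 m and height (world z) of hook_tool below 0.016 m and distance of bowl_board from where it was at the start of the episode below 0.03 m), for 0.1 s.
2. the bowl's board has been drawn out at least 70 mm with the hook's point in its ring (distance of bowl_board from where it was at the start of the episode above 0.07 m and horizontal distance between hook_tool and bowl_board below 0.024 m and height (world z) of hook_tool below 0.016 m), for 0.1 s.
At the end, for the whole second after the job is handed in: The bowl's board lies flat and still, 75 to 130 mm from its start; the hook lies released, still and level (7 degrees) across both bars of its stand, hook towards the stand's +x, within 35 mm along and 50 mm across of centred, its handle within 20 degrees of the stand's x (distance of bowl_board from where it was at the start of the episode between 0.075 and 0.13 m and angle between bowl_board's own z axis and vertical below 0.08 rad and linear speed of each of bowl_board, hook_tool below 0.02 m/s and height (world z) of bowl_board below 0.01 m and x of hook_tool in the frame of tool_stand between 0.075 and 0.145 m and y of hook_tool in the frame of tool_stand between -0.05 and 0.05 m and z of hook_tool in the frame of tool_stand between 0.008 and 0.028 m and angle between hook_tool's own z axis and vertical below 0.12 rad and angle between the x axis of hook_tool and the x axis of tool_stand, either way round below 0.35 rad); the robot touches nothing.
It fails at once if the gripper or arm touches the bowl's board or bowl (contact force between any of the fingers, the arm and bowl_board above 0.5 N).
It fails at once if the jar's board is moved more than 15 mm (distance of jar_board from where it was at the start of the episode above 0.015 m).
It also fails if it takes over 48 s, if anything falls off the work surface, if the arm or the gripper's body presses on something with over 40 N, if the wrist force passes 120 N, or if a joint passes its speed limit or range.

## Working session

There is one attempt and no reset: what is moved stays moved. The work goes in short steps, Python scripts to look and compute and a tool call to move; the robot and the scene stay as the last step left them, time stands still between calls to the robot, and variables do not carry over. Pictures are saved under pics/ and viewed, and the job is handed in when it is done.

Besides the shell and the picture viewer there is one more tool, called after "Request:" in YAML: its name, and indented under it one key for each argument. step_arm: Moves the arm, as the interface text tells. Its arguments: {"type":"object","properties":{"series":{"type":"array"},"squeeze":{"type":"number"}},"required":["series"]}

```bash
ls; mkdir -p pics
python3 - <<'E'
from cell import observe, eyes, arm
import cv2,numpy as np
print(observe())
for n in("side","top"):
    im,d=eyes.get_image(n); p=eyes.camera_params(n); print(n,p)
    cv2.imwrite(f"pics/{n}0.png",im[:,:,::-1]); np.savez(f"pics/{n}0.npz",im=im,d=d)
E
```

```text
pics
{'clock': 0.0, 'joints': array([-1.28061048,  0.43522005,  0.0250045 ,  1.57409025, -0.01160789,
        1.1339724 , -0.07512271]), 'dq': array([-0.0004547 ,  0.00134653,  0.00119042,  0.00215587, -0.00049909,
        0.00184824,  0.00088364]), 'joint_efforts': array([-1.85976642e-03, -6.67849159e+01,  9.84582715e-01, -3.14463794e+01,
       -6.03700010e-02,  4.30243893e-02,  1.87534156e-04]), 'position': array([0.23910942, 0.57693637, 0.23994977]), 'ee_rot': array([-6.13188953e-01, -3.08100901e+00,  2.41401673e-03]), 'force': array([ 0.06280765, -0.14207794, -0.42690521]), 'ft_torque': array([ 0.03807803,  0.03971076, -0.02038159]), 'width': 0.9997783500537613}
side {'intrinsics': array([[459.62276653,   0.        , 258.6738939 ],
       [  0.        , 459.62276653, 198.76470338],
       [  0.        ,   0.        ,   1.        ]]), 'position': array([ 0.04952642, -0.62979249,  0.82102804]), 'attitude': array([-2.36950868,  0.65556636, -0.26234989])}
top {'intrinsics': array([[415.19508649,   0.        , 253.20650396],
       [  0.        , 415.19508649, 188.09990644],
       [  0.        ,   0.        ,   1.        ]]), 'position': array([ 0.32414706, -0.07637985,  1.12705488]), 'attitude': array([-2.19140936,  2.17471996, -0.08747666])}
```

View pics/top0.png

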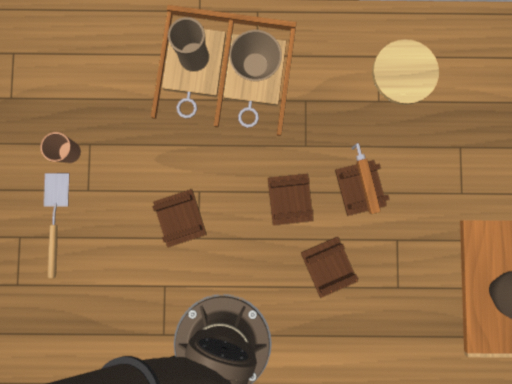

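View pics/side0.png

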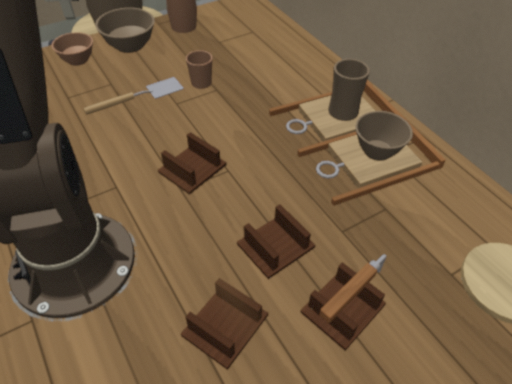

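The top view shows the hook on the rightmost stand, with the handle running from (374,212) to (362,160) and the rod ending at (358,146). The bowl board's ring is at (248,117) and the jar board's ring at (187,107). Next I'll measure these.

```bash
cat > h.py <<'E'
import numpy as np,cv2
from scipy.spatial.transform import Rotation as R
from cell import eyes
def cloud(n,d):
    p=eyes.camera_params(n);K=p["intrinsics"];Rm=R.from_rotvec(p["attitude"]).as_matrix()
    v,u=np.mgrid[0:384,0:512]
    c=np.stack([(u-K[0,2])/K[0,0]*d,(v-K[1,2])/K[1,1]*d,d],-1)
    return c@Rm.T+p["position"]
def ray(n,uv,z):
    p=eyes.camera_params(n);K=p["intrinsics"];Rm=R.from_rotvec(p["attitude"]).as_matrix()
    q=np.c_[(uv[:,0]-K[0,2])/K[0,0],(uv[:,1]-K[1,2])/K[1,1],np.ones(len(uv))]@Rm.T
    return p["position"]+q*((z-p["position"][2])/q[:,2])[:,None]
E
python3 - <<'E'
from h import *
for n in("top","side"):
    f=np.load(f"pics/{n}0.npz");im=f["im"];d=f["d"];P=cloud(n,d);hsv=cv2.cvtColor(im,cv2.COLOR_RGB2HSV)
    box=(slice(135,225),slice(325,395)) if n=="top" else (slice(240,350),slice(295,395))
    m=np.zeros((384,512),bool);m[box]=True
    h=m&(P[...,2]>0.074)&(P[...,2]<0.1)&(hsv[...,1]>100)&(hsv[...,2]>90)
    steel=m&(hsv[...,1]<70)&(hsv[...,2]>120)
    for nm,k in(("handle",h),("steel",steel)):
        Q=P[k]; (c,s,a)=cv2.minAreaRect((Q[:,:2]*1000).astype(np.float32)); print(n,nm,len(Q),c,s,a,np.percentile(Q[:,2],[5,50,95]).round(4))
        if nm=="handle":
            w,V=np.linalg.eigh(np.cov(Q[:,:2].T));print(" axis deg",np.degrees(np.arctan2(*V[::-1,1])))
    Q=P[steel];i=np.argsort(Q[:,0]);print(Q[i[-8:]].round(4))
    # bars
    b=m&(P[...,2]>0.052)&(P[...,2]<0.066)&(hsv[...,2]<90)
    nn,l,st,ce=cv2.connectedComponentsWithStats(b.astype(np.uint8))
    for j in range(1,nn):
        if st[j,4]>15:
            print(" bar",st[j,4],P[l==j].mean(0).round(4),cv2.minAreaRect((P[l==j][:,:2]*1000).astype(np.float32)))
    # rings
    for nm,bx in (("bowl",(slice(95,135),slice(230,268)) if n=="top" else (slice(150,185),slice(308,345))),("jar",(slice(90,122),slice(170,205)) if n=="top" else (slice(112,140),slice(280,315)))):
        r=np.zeros_like(m);r[bx]=True;r&=(hsv[...,1]<70)&(hsv[...,2]>120)
        ys,xs=np.nonzero(r);q=ray(n,np.c_[xs,ys].astype(float),0.020)
        print(n,nm,len(xs),"z",np.percentile(P[r][:,2],[10,50,90]).round(4),"enclosing",cv2.minEnclosingCircle((q[:,:2]*1000).astype(np.float32)))
        e=(q[:,:2]*1000).astype(np.float32);print("  ext",e.min(0),e.max(0),"med",np.median(e,0))
E
```

```text
top handle 560 (414.1482849121094, -371.4044189453125) (141.547119140625, 25.40733528137207) 13.521476745605469 [0.0779 0.0831 0.0865]
 axis deg -166.5598631430486
top steel 97 (415.7646484375, -233.3613739013672) (42.6105842590332, 361.0155334472656) 37.00017166137695 [-0.002   0.0748  0.0827]
[[ 5.219e-01 -3.422e-01  7.220e-02]
 [ 5.221e-01 -3.427e-01  2.750e-02]
 [ 5.304e-01 -3.530e-01 -3.500e-03]
 [ 5.328e-01 -3.551e-01 -8.000e-04]
 [ 5.356e-01 -3.579e-01 -9.000e-04]
 [ 5.382e-01 -3.605e-01 -2.000e-04]
 [ 5.385e-01 -3.635e-01 -1.200e-03]
 [ 5.388e-01 -3.667e-01 -2.800e-03]]
 bar 17 [ 0.4413 -0.3204  0.0579] ((441.1119079589844, -320.83642578125), (25.352100372314453, 9.943839073181152), 77.21517944335938)
top bowl 218 z [0.0002 0.0198 0.0233] enclosing ((611.7127075195312, -64.62556457519531), 36.49283218383789)
  ext [575.7995  -90.46416] [647.6259  -36.13836] med [607.4762 -65.7009]
top jar 213 z [-0.0001  0.0204  0.0237] enclosing ((636.4410400390625, 104.28111267089844), 35.95649719238281)
  ext [601.8889   77.90523] [671.2159  132.37602] med [632.4673   102.859856]
side hand
[... 816 characters left out ...]
246582, 36.70484161376953), 13.004807472229004)
 bar 140 [ 0.3652 -0.347   0.0594] ((366.2808837890625, -346.2696533203125), (15.411415100097656, 30.943265914916992), 15.491083145141602)
 bar 219 [ 0.3806 -0.4077  0.0599] ((374.5343933105469, -409.54217529296875), (42.57646179199219, 38.28352355957031), 11.172483444213867)
side bowl 204 z [0.0017 0.0215 0.0241] enclosing ((614.3600463867188, -62.98845672607422), 37.86392593383789)
  ext [576.7577  -87.40349] [651.97516  -33.285423] med [609.3858   -63.311203]
side jar 157 z [0.0028 0.0219 0.0241] enclosing ((636.7495727539062, 102.24021911621094), 36.916683197021484)
  ext [600.1803   80.45611] [673.4249 134.6933] med [631.7422   104.653786]
```

Run:
```python
import cv2,numpy as np
a=cv2.imread("pics/top0.png")
x=cv2.resize(a[130:225,325:400],None,fx=5,fy=5,interpolation=cv2.INTER_CUBIC)
y=cv2.resize(a[0:140,145:305],None,fx=2.5,fy=3.39,interpolation=cv2.INTER_CUBIC)
cv2.imwrite("pics/z0.png",np.hstack([x,y[:475]]))
```

```text
(no output)
```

View pics/z0.png

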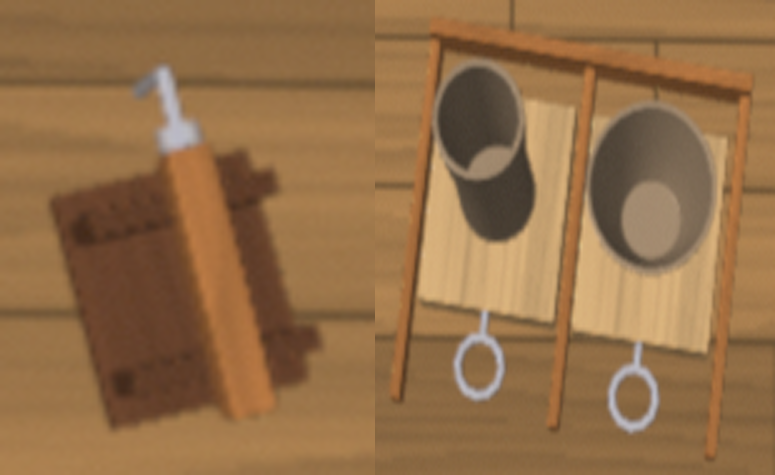

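Run:
```python
from h import *
from scipy.optimize import least_squares
for n in("top","side"):
    f=np.load(f"pics/{n}0.npz");im=f["im"];d=f["d"];P=cloud(n,d);hsv=cv2.cvtColor(im,cv2.COLOR_RGB2HSV)
    for nm,bx in (("bowl",(slice(95,135),slice(230,268)) if n=="top" else (slice(150,185),slice(308,345))),("jar",(slice(90,122),slice(170,205)) if n=="top" else (slice(112,140),slice(280,315)))):
        r=np.zeros((384,512),np.uint8);r[bx]=255;r[(hsv[...,1]>=70)|(hsv[...,2]<=120)]=0
        cs,hi=cv2.findContours(r,cv2.RETR_CCOMP,cv2.CHAIN_APPROX_NONE)
        for c,h in zip(cs,hi[0]):
            if h[3]>=0 and len(c)>20:
                q=ray(n,c[:,0].astype(float),0.019)[:,:2]
                s=least_squares(lambda t:np.hypot(*(q-t[:2]).T)-t[2],[*q.mean(0),.02],loss="soft_l1",f_scale=.002).x
                print(n,nm,"hole circle",s.round(4))
    # rails: reddish, height ~20mm
    b=(hsv[...,0]<14)&(hsv[...,1]>120)&(P[...,2]>0.012)&(P[...,2]<0.03)&(P[...,0]>.52)&(abs(P[...,1])<.25)
    nn,l,st,ce=cv2.connectedComponentsWithStats(b.astype(np.uint8))
    for j in range(1,nn):
        if st[j,4]>60: print(n,"rail",st[j,4],cv2.minAreaRect((P[l==j][:,:2]*1000).astype(np.float32)))
    pale=(hsv[...,2]>170)&(hsv[...,1]<130)&(P[...,2]>0.018)&(P[...,2]<0.03)&(P[...,0]>.6)&(abs(P[...,1])<.25)
    pale=cv2.morphologyEx(pale.astype(np.uint8),cv2.MORPH_OPEN,np.ones((5,5)))
    nn,l,st,ce=cv2.connectedComponentsWithStats(pale)
    for j in range(1,nn):
        if st[j,4]>100: print(n,"board",st[j,4],cv2.minAreaRect((P[l==j][:,:2]*1000).astype(np.float32)))
```

```text
top bowl hole circle [ 0.6039 -0.0632  0.0196]
top jar hole circle [0.6281 0.1044 0.0198]
top board 1973 ((760.724365234375, 87.20809936523438), (149.17051696777344, 179.0651397705078), 82.86183166503906)
top board 1331 ((692.9002075195312, -74.7318344116211), (151.7592315673828, 91.88101959228516), 86.13107299804688)
side bowl hole circle [ 0.6061 -0.0597  0.0196]
side jar hole circle [0.6303 0.1087 0.0199]
side rail 93 ((891.2384643554688, 98.69326782226562), (105.7481689453125, 8.020623207092285), 81.50213623046875)
side rail 165 ((863.0081787109375, -141.11288452148438), (116.78789520263672, 42.284793853759766), 66.7395248413086)
side board 118 ((698.9208984375, 85.39777374267578), (35.882041931152344, 46.331241607666016), 73.33679962158203)
side board 188 ((695.174560546875, -19.594066619873047), (37.915557861328125, 73.32352447509766), 86.97695922851562)
side board 233 ((680.2808227539062, -89.69290161132812), (38.83867645263672, 64.56063079833984), 82.87025451660156)
```

Request:
step_arm:
  series:
    - [[0.09,0.04,-0.04,0,-7],[0.09,0.08,-0.08,0,-14],[0.09,0.11,-0.115,0,-21],[0.09,0.14,-0.15,0,-28],[0.09,0.17,-0.19,0,-35],[0.09,0.195,-0.225,0,-42],[0.09,0.215,-0.26,0,-49],[0.09,0.235,-0.3,0,-56],[0.09,0.25,-0.34,0,-63],[0.09,0.26,-0.38,0,-70],[0.09,0.265,-0.42,0,-77],[0.09,0.265,-0.46,0,-84],[0.09,0.265,-0.5,0,-91],[0.09,0.265,-0.54,0,-98],[0.09,0.26,-0.58,0,-105],[0.09,0.255,-0.62,0,-112],[0.09,0.25,-0.66,0,-119],[0.09,0.24,-0.7,0,-126],[0.09,0.23,-0.74,0,-133],[0.09,0.22,-0.78,0,-140]]

```text
clock: 1.77
position: [0.4664, -0.17, 0.24]
ee_rot: [-3.105, -0.469, 0.0]
force: [1.4, 0.0, 0.5]
width: 0.979
```

Request:
step_arm:
  series:
    - [[0.09,-0.02,-0.035,0,-3.7],[0.09,-0.03,-0.075,0,-3.7],[0.09,-0.04,-0.115,0,-3.7],[0.09,-0.047,-0.155,0,-3.7],[0.09,-0.0524,-0.19,0,-3.7],[0.09,-0.0524,-0.2005,-0.03,-3.7],[0.09,-0.0524,-0.2005,-0.06,-3.7],[0.09,-0.0524,-0.2005,-0.09,-3.7],[0.09,-0.0524,-0.2005,-0.11,-3.7],[0.09,-0.0524,-0.2005,-0.11,-3.7]]

```text
clock: 2.6
position: [0.412, -0.3685, 0.1261]
ee_rot: [-3.114, -0.367, 0.009]
force: [-0.3, -0.8, -0.5]
width: 0.982
```

Run:
```python
from h import *
from cell import observe
o=observe();print(o["position"],o["ee_rot"],o["force"],o["joints"])
im,d=eyes.get_image("side");cv2.imwrite("pics/s1.png",cv2.resize(im[180:370,230:470,::-1],None,fx=3,fy=3))
```

```text
[ 0.41200733 -0.36854662  0.126057  ] [-3.11380996 -0.36713986  0.00852595] [-0.28626108 -0.76363907 -0.52649152] [ 0.10870208  0.53443393  0.75247192  1.91972698 -0.46833062  0.87924119
 -0.23404776]
```

View pics/s1.png

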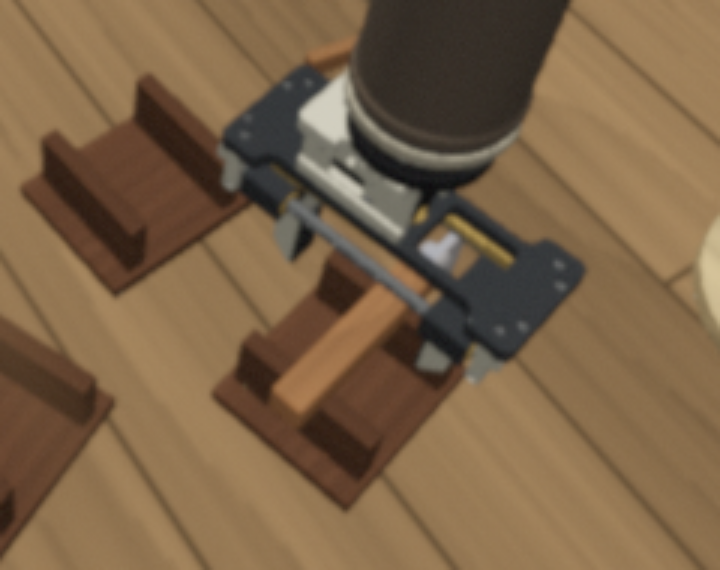

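The jaws straddle the handle over the gap, as seen around (400,300) in the zoomed view. Next I go down and close.

Request:
step_arm:
  series:
    - [[0.09,0.002,-0.002,-0.03,0],[0.09,0.002,-0.002,-0.059,0],[0.09,0.002,-0.002,-0.059,0],[0.02,0.002,-0.002,-0.059,0],[0.02,0.002,-0.002,-0.059,0],[0.02,0.002,-0.002,-0.059,0],[0.02,0.002,-0.002,-0.059,0],[0.02,0.002,-0.002,-0.059,0],[0.02,0.002,-0.002,-0.059,0],[0.02,0.002,-0.002,-0.059,0],[0.02,0.002,-0.002,-0.059,0]]
  squeeze: 50

```text
clock: 3.57
position: [0.4148, -0.3715, 0.0695]
ee_rot: [-3.116, -0.367, 0.005]
force: [-0.1, -0.2, 0.6]
width: 0.451
```

Request:
step_arm:
  series:
    - [[0.02,0,0,0,0],[0.02,0,0,0,0],[0.02,0,0,0,0],[0.02,0,0,0,0],[0.02,0,0,0,0],[0.02,0,0,0,0]]

```text
clock: 4.07
position: [0.4148, -0.3715, 0.0695]
ee_rot: [-3.116, -0.367, 0.005]
force: [-0.6, 0.1, 0.4]
width: 0.26
```

Request:
step_arm:
  series:
    - [[0.02,0,0,0,0],[0.02,0,0,0.03,0],[0.02,0,0,0.06,0],[0.02,0,0,0.09,0],[0.02,0,0.03,0.11,-2],[0.02,0.01,0.065,0.11,-5],[0.02,0.015,0.1,0.11,-8],[0.02,0.02,0.135,0.11,-11],[0.02,0.02,0.17,0.11,-14],[0.02,0.02,0.205,0.11,-17],[0.02,0.02,0.24,0.11,-20],[0.02,0.02,0.27,0.11,-20.8],[0.02,0.02,0.3,0.11,-20.8],[0.02,0.02,0.32,0.11,-20.8],[0.02,0.02,0.324,0.11,-20.8],[0.02,0.02,0.324,0.11,-20.8],[0.02,0.02,0.324,0.11,-20.8]]

```text
clock: 5.48
position: [0.4348, -0.048, 0.1795]
ee_rot: [-3.13, 0.201, 0.004]
force: [0.5, -1.1, -1.0]
width: 0.262
```

Run:
```python
from h import *
from cell import observe
o=observe();print(o["position"],o["ee_rot"],o["force"],o["joints"],o["width"])
for n in("side","top"):
    im,d=eyes.get_image(n);np.savez(f"pics/{n}2.npz",im=im,d=d)
    b=im[90:290,180:420] if n=="side" else im[60:260,150:390]
    cv2.imwrite(f"pics/{n}2.png",cv2.resize(b[:,:,::-1],None,fx=3,fy=3))
```

```text
[ 0.43475584 -0.0479644   0.17954477] [-3.13046839  0.20091047  0.00400426] [ 0.52177804 -1.08305069 -1.04312825] [-0.81956922  0.29008785  1.01885133  2.13867711 -0.32790007  0.8778621
 -1.30417164] 0.2620862420866219
```

View pics/side2.png

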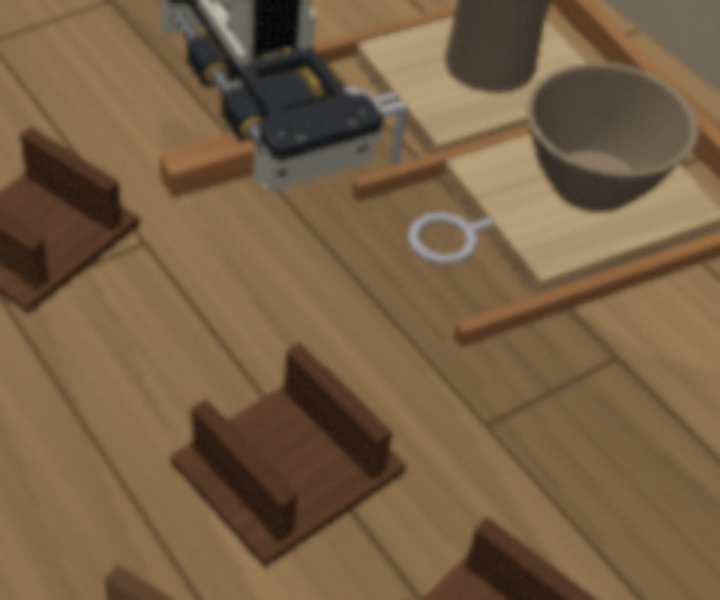

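View pics/top2.png

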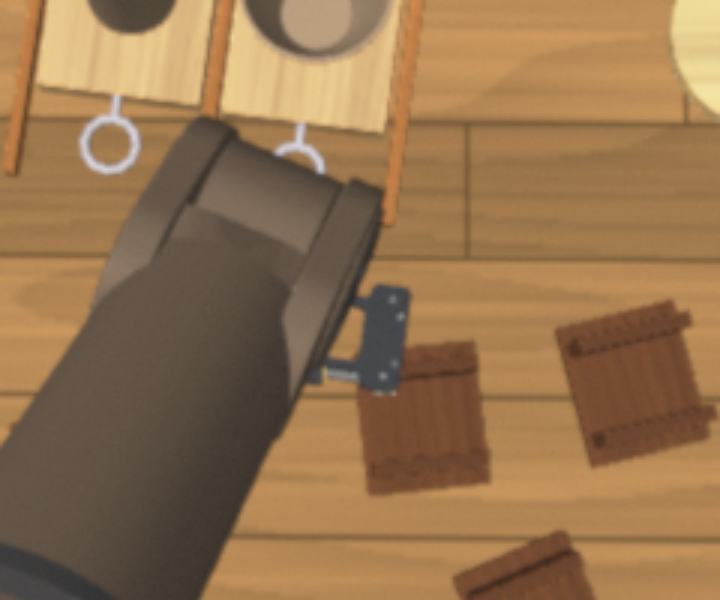

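Run:
```python
from h import *
f=np.load("pics/side2.npz");im=f["im"];d=f["d"];P=cloud("side",d)
b=cv2.resize(im[110:160,290:340,::-1],None,fx=10,fy=10,interpolation=cv2.INTER_CUBIC);cv2.imwrite("pics/s2z.png",b)
print(ray("side",np.array([[311.7,143.5]]),.127))
hsv=cv2.cvtColor(im,cv2.COLOR_RGB2HSV)
m=np.zeros((384,512),bool);m[118:148,300:325]=1
m&=(hsv[...,1]<70)&(hsv[...,2]>110)&(P[...,2]>.1)
Q=P[m];print(Q[np.argsort(Q[:,2])].round(3)[::4])
# stand in both views
for n in("side","top"):
    f=np.load(f"pics/{n}2.npz");im=f["im"];P=cloud(n,f["d"]);hsv=cv2.cvtColor(im,cv2.COLOR_RGB2HSV)
    b=(abs(P[...,2]-.06)<.006)&(hsv[...,2]<110)&(abs(P[...,0]-.414)<.09)&(abs(P[...,1]+.37)<.09)
    print(n,b.sum(),cv2.minAreaRect((P[b][:,:2]*1000).astype(np.float32)))
```

```text
[[ 0.54723644 -0.05862731  0.127     ]]
[[ 0.542 -0.057  0.145]
 [ 0.544 -0.061  0.183]
 [ 0.538 -0.063  0.185]
 [ 0.539 -0.064  0.185]
 [ 0.528 -0.059  0.186]
 [ 0.54  -0.059  0.186]
 [ 0.529 -0.06   0.187]
 [ 0.534 -0.06   0.187]
 [ 0.459 -0.122  0.275]]
side 874 ((415.3675842285156, -368.200439453125), (99.55209350585938, 99.15325164794922), 14.683649063110352)
top 252 ((414.429443359375, -367.25872802734375), (95.40862274169922, 95.64431762695312), 14.582452774047852)
```

View pics/s2z.png

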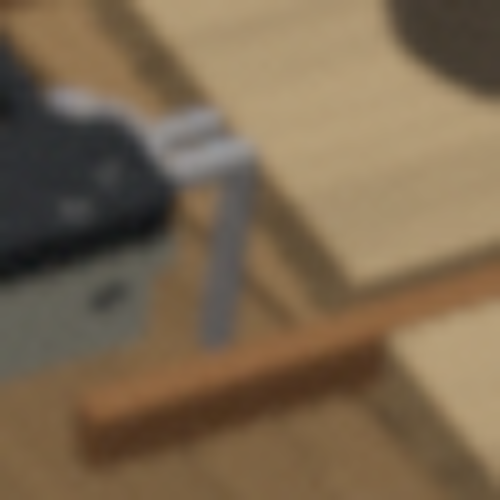

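Request:
step_arm:
  series:
    - [[0.02,0.03,0,-0.02,0],[0.02,0.061,0,-0.05,0],[0.02,0.061,0,-0.075,0],[0.02,0.061,0,-0.08,0],[0.02,0.061,0,-0.08,0],[0.02,0.061,0,-0.08,0]]

```text
clock: 6.08
position: [0.4952, -0.0503, 0.1001]
ee_rot: [-3.131, 0.208, 0.005]
force: [0.9, 0.1, -0.9]
width: 0.256
```

Run:
```python
from h import *
from cell import observe
o=observe();print(o["position"],o["ee_rot"],o["force"])
im,d=eyes.get_image("side")
cv2.imwrite("pics/s3.png",cv2.resize(im[130:190,290:370,::-1],None,fx=9,fy=9,interpolation=cv2.INTER_CUBIC))
```

```text
[ 0.49515751 -0.05025448  0.10013577] [-3.13065713  0.20818722  0.00474722] [ 0.903311    0.10439486 -0.9140159 ]
```

View pics/s3.png

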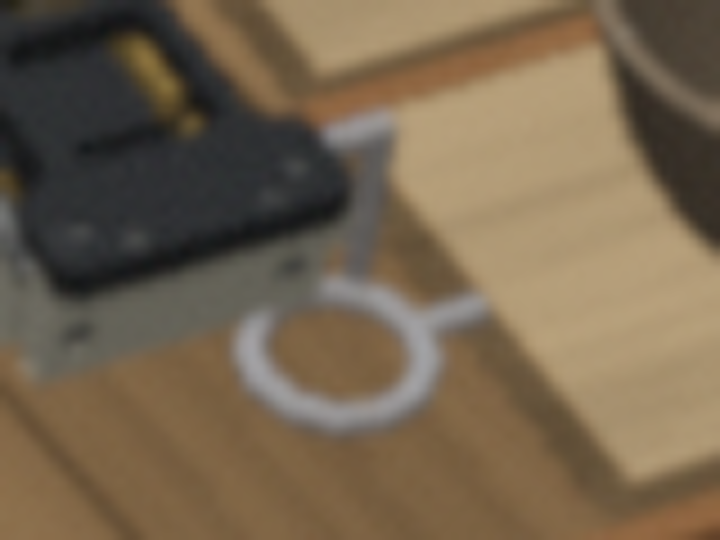

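Run:
```python
from h import *
print(ray("side",np.array([[329.4,160.6]]),.048),ray("side",np.array([[327.6,168.9]]),.019))
```

```text
[[ 0.60580496 -0.06316089  0.048     ]] [[ 0.60575999 -0.06245744  0.019     ]]
```

Request:
step_arm:
  series:
    - [[0.02,0,0.002,-0.015,0],[0.02,0,0.002,-0.03,0],[0.02,0,0.002,-0.042,0],[0.02,0,0.002,-0.042,0],[0.02,0,0.002,-0.042,0],[0.02,0,0.002,-0.042,0]]

```text
clock: 6.63
position: [0.4961, -0.0481, 0.0596]
ee_rot: [-3.13, 0.208, 0.001]
force: [0.1, -0.9, -1.4]
width: 0.256
```

Run:
```python
from h import *
from cell import observe
o=observe();print(o["position"],o["ee_rot"],o["force"])
im,d=eyes.get_image("side")
cv2.imwrite("pics/s4.png",cv2.resize(im[130:190,290:370,::-1],None,fx=9,fy=9,interpolation=cv2.INTER_CUBIC))
```

```text
[ 0.49612671 -0.04812329  0.0596412 ] [-3.13002569e+00  2.07577316e-01  5.54000666e-04] [ 0.11193205 -0.9281699  -1.40233401]
```

View pics/s4.png

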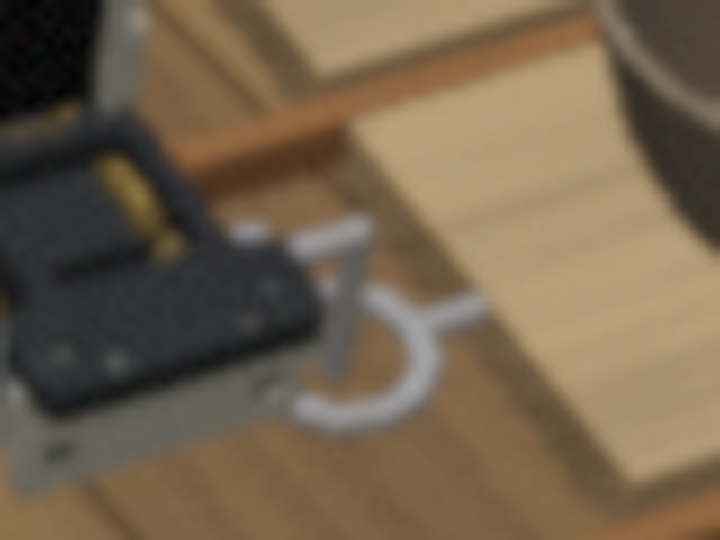

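The point is at (340,375) in the zoomed view, inside the ring. Next I draw along the lane.

Request:
step_arm:
  series:
    - [[0.02,-0.006,0.001,0,0],[0.02,-0.012,0.0015,0,0],[0.02,-0.018,0.0023,0,0],[0.02,-0.024,0.003,0,0],[0.02,-0.03,0.0038,0,0],[0.02,-0.037,0.0047,0,0],[0.02,-0.044,0.0056,0,0],[0.02,-0.051,0.0065,0,0],[0.02,-0.058,0.0074,0,0],[0.02,-0.058,0.0074,0,0],[0.02,-0.058,0.0074,0,0]]

```text
clock: 7.6
position: [0.4368, -0.0403, 0.0595]
ee_rot: [-3.129, 0.207, 0.004]
force: [0.4, 0.1, -1.5]
width: 0.261
```

Run:
```python
from h import *
from cell import observe
o=observe();print(o["position"],o["ee_rot"],o["force"],o["joints"])
im,d=eyes.get_image("side")
cv2.imwrite("pics/s5.png",cv2.resize(im[90:230,240:440,::-1],None,fx=4,fy=4,interpolation=cv2.INTER_CUBIC))
```

```text
[ 0.43678952 -0.04031154  0.05947192] [-3.1292604   0.20738449  0.0035493 ] [ 0.44472068  0.12312876 -1.47142601] [-0.59848143  0.50471745  0.77509617  2.24902537 -0.63497063  0.61748165
 -1.05097425]
```

View pics/s5.png

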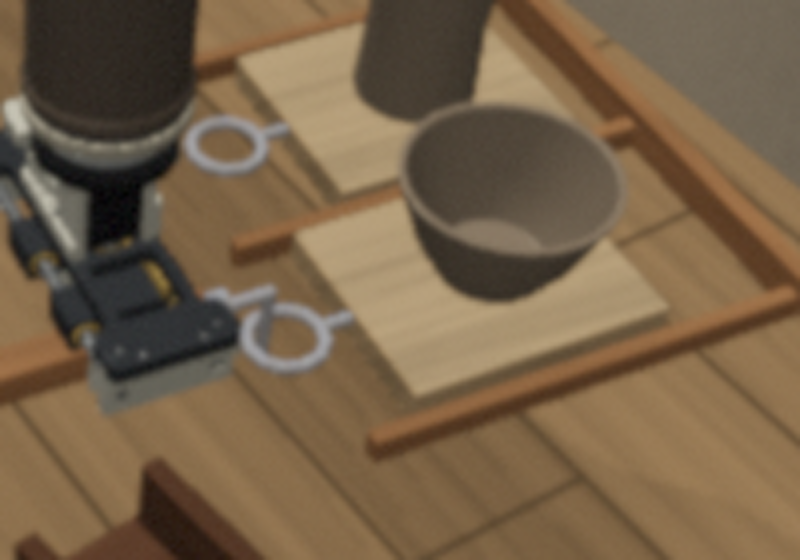

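The board follows, with the ring now at (287,337) in the zoomed view. I'll continue the draw.

Request:
step_arm:
  series:
    - [[0.02,-0.006,0.0008,0,0],[0.02,-0.012,0.0015,0,0],[0.02,-0.018,0.0023,0,0],[0.02,-0.024,0.003,0,0],[0.02,-0.03,0.0038,0,0],[0.02,-0.037,0.0047,0,0],[0.02,-0.044,0.0056,0,0],[0.02,-0.051,0.0065,0,0],[0.02,-0.056,0.0071,0,0],[0.02,-0.056,0.0071,0,0],[0.02,-0.056,0.0071,0,0]]

```text
clock: 8.57
position: [0.3798, -0.0329, 0.0593]
ee_rot: [-3.129, 0.207, 0.006]
force: [-0.4, -0.8, -2.0]
width: 0.258
```

Run:
```python
from h import *
from cell import observe
from scipy.optimize import least_squares
o=observe();print(o["position"],o["ee_rot"],o["force"],o["joints"])
im,d=eyes.get_image("side")
cv2.imwrite("pics/s6.png",cv2.resize(im[90:230,240:440,::-1],None,fx=4,fy=4,interpolation=cv2.INTER_CUBIC))
```

```text
[ 0.37981965 -0.0328877   0.05929843] [-3.12874999  0.20687122  0.00639166] [-0.42351344 -0.79605575 -1.95638178] [-0.64955844  0.43252346  0.79043875  2.37738818 -0.6275795   0.54319536
 -1.05315974]
```

View pics/s6.png

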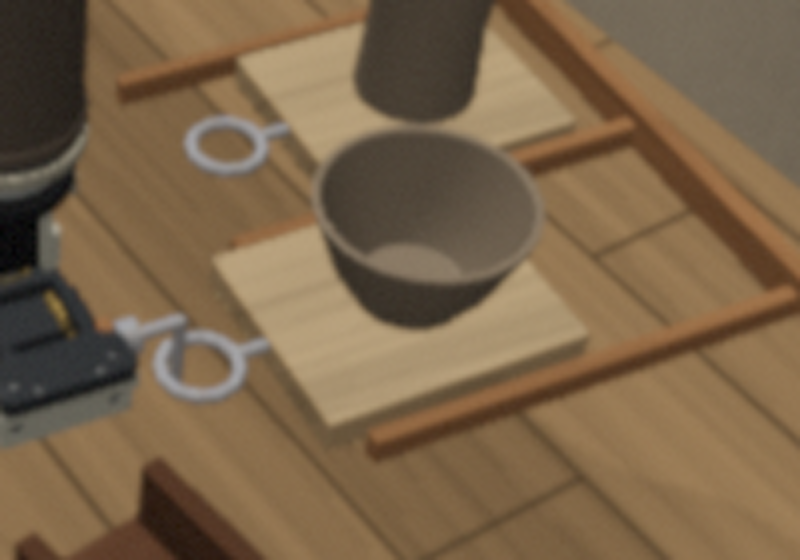

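Run:
```python
from h import *
q=ray("side",np.array([[290,181.2]]),.019)[0];print(q,np.hypot(*(q[:2]-[.606,-.06])))
```

```text
[ 0.50453986 -0.04979812  0.019     ] 0.1019717559629109
```

Request:
step_arm:
  series:
    - [[0.02,0.006,-0.001,0,0],[0.02,0.012,-0.0015,0,0],[0.02,0.012,-0.0015,0.02,0],[0.02,0.012,-0.0015,0.05,0],[0.02,0.012,-0.0015,0.08,0],[0.02,0.012,-0.0015,0.11,0],[0.02,0.012,-0.0015,0.12,0],[0.02,0.015,-0.03,0.12,2],[0.02,0.02,-0.065,0.12,5],[0.02,0.025,-0.1,0.12,8],[0.02,0.03,-0.135,0.12,11],[0.02,0.035,-0.17,0.12,14],[0.02,0.035,-0.205,0.12,17],[0.02,0.035,-0.24,0.12,20],[0.02,0.035,-0.275,0.12,21],[0.02,0.035,-0.305,0.12,21],[0.02,0.035,-0.33,0.12,21],[0.02,0.035,-0.3386,0.12,21],[0.02,0.035,-0.3386,0.12,21]]

```text
clock: 10.2
position: [0.4142, -0.3745, 0.1791]
ee_rot: [-3.117, -0.362, 0.01]
force: [-0.1, 0.3, -1.2]
width: 0.254
```

Run:
```python
from h import *
from cell import observe
o=observe();print(o["position"],o["ee_rot"],o["force"],o["width"])
im,d=eyes.get_image("side")
cv2.imwrite("pics/s7.png",cv2.resize(im[130:370,200:480,::-1],None,fx=2.5,fy=2.5,interpolation=cv2.INTER_CUBIC))
```

```text
[ 0.41418438 -0.37445933  0.17910979] [-3.11719864 -0.36150317  0.01015058] [-0.07134937  0.31166395 -1.18297108] 0.25437261131781147
```

View pics/s7.png

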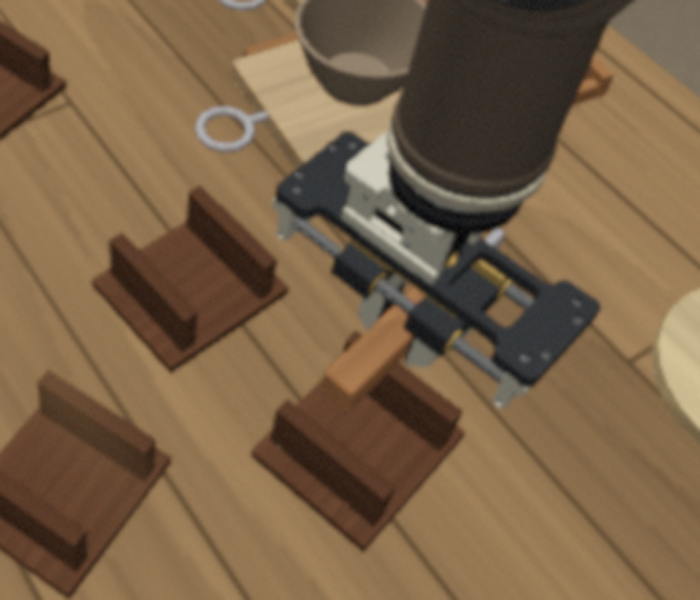

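Request:
step_arm:
  series:
    - [[0.02,0.001,0.004,-0.03,0],[0.02,0.001,0.004,-0.06,0],[0.02,0.001,0.004,-0.085,0],[0.02,0.001,0.004,-0.098,0],[0.02,0.001,0.004,-0.105,0],[0.02,0.001,0.004,-0.109,0],[0.02,0.001,0.004,-0.109,0],[0.02,0.001,0.004,-0.109,0]]

```text
clock: 10.92
position: [0.4163, -0.3687, 0.0709]
ee_rot: [-3.116, -0.364, 0.008]
force: [0.1, -0.4, -1.6]
width: 0.255
```

Run:
```python
from h import *
from cell import observe
o=observe();print(o["position"],o["ee_rot"],o["force"],o["width"])
im,d=eyes.get_image("side")
cv2.imwrite("pics/s8.png",cv2.resize(im[180:370,230:470,::-1],None,fx=3,fy=3,interpolation=cv2.INTER_CUBIC))
```

```text
[ 0.41626078 -0.36868102  0.07086324] [-3.11616708 -0.36447453  0.00806614] [ 0.09524298 -0.38095066 -1.60474115] 0.255138078365241
```

View pics/s8.png

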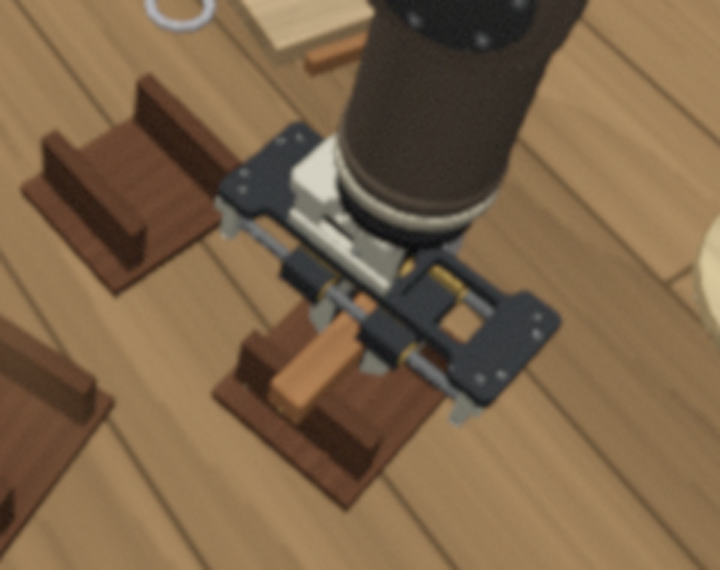

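The handle lies over both bars and the wrist still carries its weight. I'll lower it slightly and let go.

Request:
step_arm:
  series:
    - [[0.02,0,0,-0.0012,0],[0.02,0,0,-0.0015,0],[0.02,0,0,-0.0015,0],[0.035,0,0,-0.0015,0],[0.06,0,0,-0.0015,0],[0.09,0,0,-0.0015,0],[0.09,0,0,-0.0015,0],[0.09,0,0,-0.0015,0],[0.09,0,0,-0.0015,0],[0.09,0,0,-0.0015,0],[0.09,0,0,-0.0015,0],[0.09,0,0,-0.0015,0]]

```text
clock: 11.97
position: [0.4163, -0.3688, 0.0694]
ee_rot: [-3.116, -0.364, 0.008]
force: [-0.0, 0.0, -0.7]
width: 0.862
```

Request:
step_arm:
  series:
    - [[0.09,0,0,0.02,0],[0.09,0,0,0.05,0],[0.09,0,0,0.09,0],[0.09,0,0,0.13,0],[0.09,0,0,0.17,0],[0.09,0,0.04,0.17,0],[0.09,0,0.08,0.17,0],[0.09,0,0.12,0.17,0],[0.09,0,0.16,0.17,0],[0.09,0,0.2,0.17,0],[0.09,0,0.24,0.17,0],[0.09,0,0.28,0.17,0],[0.09,0,0.32,0.17,0],[0.09,0,0.36,0.17,0],[0.09,0,0.39,0.17,0],[0.09,0,0.4,0.17,0],[0.09,0,0.4,0.17,0]]

```text
clock: 13.38
position: [0.4161, 0.034, 0.2394]
ee_rot: [-3.115, -0.372, 0.008]
force: [-0.5, -1.2, 0.2]
width: 0.977
```

Run:
```python
from h import *
from cell import observe
from scipy.optimize import least_squares
o=observe();print(o["position"],o["force"],o["width"])
for n in("side","top"):
    im,d=eyes.get_image(n);P=cloud(n,d);hsv=cv2.cvtColor(im,cv2.COLOR_RGB2HSV)
    h=(abs(P[...,2]-.085)<.01)&(hsv[...,1]>100)&(hsv[...,2]>90)&(np.hypot(P[...,0]-.414,P[...,1]+.37)<.1)
    Q=P[h];r=cv2.minAreaRect((Q[:,:2]*1000).astype(np.float32))
    A=np.linalg.lstsq(np.c_[Q[:,:2],np.ones(len(Q))],Q[:,2],rcond=None)[0]
    print(n,len(Q),r,"slope",A[:2],np.median(Q[:,2]))
    cv2.imwrite(f"pics/{n}9.png",im[:,:,::-1])
```

```text
[0.41613763 0.03396658 0.23936372] [-0.46522508 -1.16776274  0.21215368] 0.977226553207716
side 931 ((415.1566467285156, -368.09881591796875), (138.6968994140625, 23.805458068847656), 13.672840118408203) slope [-0.00702803  0.05559261] 0.08448042835295955
top 543 ((415.1198425292969, -368.6619567871094), (139.78939819335938, 24.976806640625), 12.931974411010742) slope [ 0.00711566 -0.04064842] 0.08289064673611701
```

View pics/side9.png

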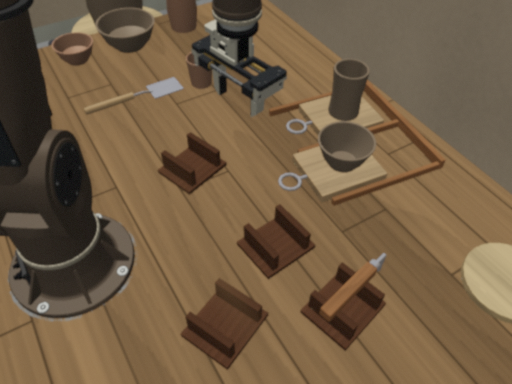

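View pics/top9.png

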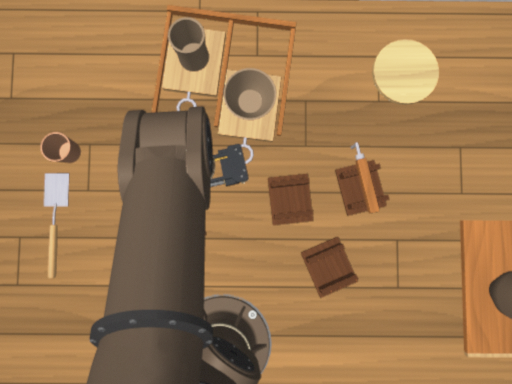

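The hook lies level on its stand with the handle around (352,288) in the side view. The bowl ring is at (290,181), and the jar ring is still at (297,126). I'll hand the job in.

```bash
python3 -c "
from cell import arm
print(arm.sign_off())"
```

```text
the job is handed in; nothing more can be done
None
```

I took the hook from the rightmost stand, set its point in the bowl board's ring and drew that board out along its lane. I then laid the hook back on its stand, let go and handed the job in at about 13.5 s. No verdict was reported.

**Last checks:**
- **Bowl board:** the side view puts it about 102 mm from its start, and the hook's travel less the play in the ring gives about 100 mm.
- **Jar board:** its ring appears at the same place in the side view as at the start.
- **Hook:** both cameras put the handle centre within 2 mm of the stand's measured centre and within 2° of its axis, with the top face at about 84 mm. It looks level, resting on both bars.
- **Gripper:** open and clear of everything.

**Disagreements:** at the start the two cameras differed by 2–4 mm on the ring's centre. I used the average and corrected it with a close look before lowering the point. The fitted sideways slope of the handle differed in sign between the cameras (+0.056 and −0.041), which I took as depth noise across its narrow top.

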